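# Heft the tea tins and hold up the full one

### The arm

A 6-joint arm with a two-finger parallel gripper is mounted at the origin on a cart in front of the work surface, level with it; the furniture and walls round the work are solid. World frame = base frame: x ahead of the robot, y to its left, z up, the work surface at z = 0. Lengths are in m, angles in rad, forces in N, time in s.
With the tool pointing down it reaches from about 0.25 to 0.85 m from the base axis. Payload 12.5 kg.
Tool frame: the origin (TCP) lies at the very end of the fingers, on their centre line; the grasp point (between the pads) lies 19 mm behind it; z points along the fingers, y is the direction in which the jaws open and shut (so a half turn about z gives the same grasp; the last joint's range is limited). The gripper opens to 93 mm and grips with 3 to 60 N. Pads are 15 mm wide; open, the fingers measure 128 mm over their backs; the gripper's body (75 mm by 188 mm) begins 65 mm behind the grasp point.
Start: joints at [-1.364, 0.351, 1.652, -0, 1.139, -0.085], TCP at [0.158, -0.527, 0.219] pointing down, gripper open.
Joint ranges: [-2.75, 2.75], [-0.79, 2.1], [0.01, 2.65], [-1.57, 4.71], [0.07, 3.14], [-2.87, 2.87]. Speed limits (rad/s): [2.22, 2.22, 2.79, 3.14, 3.14, 3.14].

### API

Orientations are given as a unit quaternion [x, y, z, w].
In Python, from bench import monitor, vision, job_done gives the robot as it stands.
- The arm moves only by the shell command python3 -m inch 'ROWS' [OPENING] [FORCE]. ROWS is a JSON object of lists of equal length, an entry for each row: "slide": the shift along the tool's x, y, z in mm, a list of three; "yaw": the turn about the tool's z in rad. In form: {"slide": [[dx, dy, dz], ...], "yaw": [yaw, ...]}. A call has 1 to 8 rows; each row is the pose to reach, as a shift and turn from the pose measured when the call began, along the tool's axes at that moment; what a row does not reach only later rows make up. A row lasts 1/10 s, in which the tool goes at most 50 mm and 8.59 degrees, less where a joint would pass 70% of its speed; a pose out of reach is approached as far as the arm can. A call with a gripper value outside its range is refused whole. OPENING is the closure, from 0 (fully open) to 1 (shut), set as the call begins (- or left out, the last holds). The fingers move at their own pace and stop on an object; FORCE is the grip in N (left out, the last holds). Time passes only in rows, so rows that repeat a pose let the fingers close. It gives the time, the measured TCP pose, the force and the opening at its end, in the units of the state.
- monitor.get_state(): the state, without advancing time (a new reading comes with each control period).
- vision.capture(name): name is "scene" or "top" or "wrist"; returns a dict with "image" (400x640x3 uint8, blue, green, red), "K" (3x3 intrinsics, pixels), "cam_to_world" (4x4, takes a point from camera to world coordinates); the wrist camera has in their place "mount" (4x4, takes a point from camera to tool coordinates, whose origin is the TCP and whose axes are the flange's). Camera axes: x right, y up, looking along -z (the intrinsics and any distortion apply to the point x, -y, -z); pixel columns grow to the right and rows downward; lengths in m; the calibration is good to about 2 mm. The wrist camera is an equidistant fisheye: a pixel r from the principal point sees the ray r / f radians off the axis. A picture is of the moment at which its call begins: read the wrist's pose just before it. There is no depth.
- job_done(): hands the job in, once; it reports no verdict.
The state is a dict: "t": time; "joint_positions": joint angles; "dq": joint speeds; "tau": joint torques, N m; "tool_pos": TCP position; "orientation": TCP orientation; "wrist_force": force on the tool from outside, world axes, zero at the start; "torque": the same for the moment, N m; "grip_width": opening from 0.0 (shut) to 1.0 (fully open).
Only numpy, scipy, OpenCV 4.12 (cv2) and the standard library are available. Lean on these libraries where they do the work, as an engineer would, in place of code of your own. Each camera call takes 0.05 s, during which the arm holds its last target.

### The job

One of the three identical tea tins on the wooden tray is full and the other two are nearly empty. Heft them one after another from the left disc to the right: lift each straight up, at least 3 cm off the tray for a moment, and set it back upright on the disc it came from (set down, not dropped) before lifting the next. Then hold up the heaviest one, upright and still, at least 10 cm above the tray, and finish while still holding it, with the other two standing back on their discs and everything else on the worktop left alone.

Things in the scene. Friction and masses are not known exactly. Their poses are not given: they have to be found in the camera images.
- tray: light wooden tray fixed to the worktop, 130x360x12 mm, flat on top, its top 12 mm above the worktop (z = 0.012); origin under its centre, its y axis runs along the row of three inlaid cork discs (96 mm wide, 110 mm apart) from the right one to the left one, x across the tray away from the robot. At each end a 10 mm round wooden lip rises 5 mm above the top.
- spot_left (a point): centre of the left cork disc (as seen from the robot; +y is left), on the tray's top
- spot_middle (a point): centre of the middle cork disc (as seen from the robot; +y is left), on the tray's top
- spot_right (a point): centre of the right cork disc (as seen from the robot; +y is left), on the tray's top
- tin_1_center (a point): centre (55 mm above the underside) of one of three identical closed red tea tins, z up; which stands on which disc changes every time. Body 68x68 mm; tight lid, its top 38 mm above this point; on it a round wooden knob 20 mm wide, from 38 to 55 mm above this point, to be pinched from above. Two tins weigh 0.20 to 0.33 kg, one 0.60 to 0.90 kg; only the weight tells which.
- tin_1: the same tin; origin at the centre of its underside, axes parallel to those of its centre point. 110 mm tall over all. A firm pinch (25 N or more) on the knob carries any of the tins; the lid does not come off
- tin_2_center (a point): centre (55 mm above the underside) of one of three identical closed red tea tins, z up; which stands on which disc changes every time. Body 68x68 mm; tight lid, its top 38 mm above this point; on it a round wooden knob 20 mm wide, from 38 to 55 mm above this point, to be pinched from above. Two tins weigh 0.20 to 0.33 kg, one 0.60 to 0.90 kg; only the weight tells which.
- tin_2: the same tin; origin at the centre of its underside, axes parallel to those of its centre point. 110 mm tall over all. A firm pinch (25 N or more) on the knob carries any of the tins; the lid does not come off
- tin_3_center (a point): centre (55 mm above the underside) of one of three identical closed red tea tins, z up; which stands on which disc changes every time. Body 68x68 mm; tight lid, its top 38 mm above this point; on it a round wooden knob 20 mm wide, from 38 to 55 mm above this point, to be pinched from above. Two tins weigh 0.20 to 0.33 kg, one 0.60 to 0.90 kg; only the weight tells which.
- tin_3: the same tin; origin at the centre of its underside, axes parallel to those of its centre point. 110 mm tall over all. A firm pinch (25 N or more) on the knob carries any of the tins; the lid does not come off
- mug_1_center (a point): white mug with a handle, 78x116x101 mm, centre of its bowl half-way up; a bystander, to be left alone
- egg_timer_center (a point): round red and white kitchen timer, 66x66x55 mm, its centre; a bystander, to be left alone
- spice_jar_2_center (a point): spice jar with a red cap, 47x47x97 mm, its centre; a bystander, to be left alone
- cup_blue_center (a point): green and white teacup with a handle, 65x92x50 mm, half-way up; a bystander, to be left alone
Not all that is in view belongs to the job. Leave any pink look-alike of the tin_2 alone.

How it is judged:
On the way, in this order (a step that is already met when the one before it is completed fails the run):
1. the tin on the left disc is lifted at least 25 mm above its disc by the fingers while the other two stand on theirs (((height (world z) of tin_1_center above 0.092 m and horizontal distance between tin_1_center and spot_left below 0.05 m and contact force between tin_1 and the fingers above 0.5 N and contact force between tin_1 and tray below 0.1 N and distance of each of tin_2_center, tin_3_center from where it was at the start of the episode below 0.035 m and angle between each of tin_2_center, tin_3_center's own z axis and vertical below 0.1 rad and contact force between each of tin_2, tin_3 and tray above 0.5 N) or (height (world z) of tin_2_center above 0.092 m and horizontal distance between tin_2_center and spot_left below 0.05 m and contact force between tin_2 and the fingers above 0.5 N and contact force between tin_2 and tray below 0.1 N and distance of each of tin_1_center, tin_3_center from where it was at the start of the episode below 0.035 m and angle between each of tin_1_center, tin_3_center's own z axis and vertical below 0.1 rad and contact force between each of tin_1, tin_3 and tray above 0.5 N) or (height (world z) of tin_3_center above 0.092 m and horizontal distance between tin_3_center and spot_left below 0.05 m and contact force between tin_3 and the fingers above 0.5 N and contact force between tin_3 and tray below 0.1 N and distance of each of tin_1_center, tin_2_center from where it was at the start of the episode below 0.035 m and angle between each of tin_1_center, tin_2_center's own z axis and vertical below 0.1 rad and contact force between each of tin_1, tin_2 and tray above 0.5 N))), for 0.2 s.
2. the tin on the middle disc is lifted at least 25 mm above its disc by the fingers while the other two stand on theirs (((height (world z) of tin_1_center above 0.092 m and horizontal distance between tin_1_center and spot_middle below 0.05 m and contact force between tin_1 and the fingers above 0.5 N and contact force between tin_1 and tray below 0.1 N and distance of each of tin_2_center, tin_3_center from where it was at the start of the episode below 0.035 m and angle between each of tin_2_center, tin_3_center's own z axis and vertical below 0.1 rad and contact force between each of tin_2, tin_3 and tray above 0.5 N) or (height (world z) of tin_2_center above 0.092 m and horizontal distance between tin_2_center and spot_middle below 0.05 m and contact force between tin_2 and the fingers above 0.5 N and contact force between tin_2 and tray below 0.1 N and distance of each of tin_1_center, tin_3_center from where it was at the start of the episode below 0.035 m and angle between each of tin_1_center, tin_3_center's own z axis and vertical below 0.1 rad and contact force between each of tin_1, tin_3 and tray above 0.5 N) or (height (world z) of tin_3_center above 0.092 m and horizontal distance between tin_3_center and spot_middle below 0.05 m and contact force between tin_3 and the fingers above 0.5 N and contact force between tin_3 and tray below 0.1 N and distance of each of tin_1_center, tin_2_center from where it was at the start of the episode below 0.035 m and angle between each of tin_1_center, tin_2_center's own z axis and vertical below 0.1 rad and contact force between each of tin_1, tin_2 and tray above 0.5 N))), for 0.2 s.
3. the tin on the right disc is lifted at least 25 mm above its disc by the fingers while the other two stand on theirs (((height (world z) of tin_1_center above 0.092 m and horizontal distance between tin_1_center and spot_right below 0.05 m and contact force between tin_1 and the fingers above 0.5 N and contact force between tin_1 and tray below 0.1 N and distance of each of tin_2_center, tin_3_center from where it was at the start of the episode below 0.035 m and angle between each of tin_2_center, tin_3_center's own z axis and vertical below 0.1 rad and contact force between each of tin_2, tin_3 and tray above 0.5 N) or (height (world z) of tin_2_center above 0.092 m and horizontal distance between tin_2_center and spot_right below 0.05 m and contact force between tin_2 and the fingers above 0.5 N and contact force between tin_2 and tray below 0.1 N and distance of each of tin_1_center, tin_3_center from where it was at the start of the episode below 0.035 m and angle between each of tin_1_center, tin_3_center's own z axis and vertical below 0.1 rad and contact force between each of tin_1, tin_3 and tray above 0.5 N) or (height (world z) of tin_3_center above 0.092 m and horizontal distance between tin_3_center and spot_right below 0.05 m and contact force between tin_3 and the fingers above 0.5 N and contact force between tin_3 and tray below 0.1 N and distance of each of tin_1_center, tin_2_center from where it was at the start of the episode below 0.035 m and angle between each of tin_1_center, tin_2_center's own z axis and vertical below 0.1 rad and contact force between each of tin_1, tin_2 and tray above 0.5 N))), for 0.2 s.
At the end, for the whole second after the job is handed in: The heaviest tin is held by the fingers, its underside 95 mm or more above the tray, within 0.35 rad of upright, slower than 0.05 m/s; the other two (each pressing on the tray with under 4.5 N) stand upright within 35 mm of where they began, at rest, untouched by robot and held tin (((height (world z) of tin_1_center above 0.162 m and angle between tin_1_center's own z axis and vertical below 0.35 rad and linear speed of tin_1 below 0.05 m/s and contact force between tin_1 and the fingers above 2 N and distance of each of tin_2_center, tin_3_center from where it was at the start of the episode below 0.035 m and angle between each of tin_2_center, tin_3_center's own z axis and vertical below 0.1 rad and contact force between tin_2 and tray between 0.5 and 4.5 N and contact force between each of tin_2, tin_3 and the arm below 0.05 N and contact force between each of tin_2, tin_3 and the fingers below 0.05 N and contact force between each of tin_2, tin_3 and tin_1 below 0.05 N and linear speed of each of tin_2, tin_3 below 0.02 m/s and contact force between tin_3 and tray between 0.5 and 4.5 N) or (height (world z) of tin_2_center above 0.162 m and angle between tin_2_center's own z axis and vertical below 0.35 rad and linear speed of tin_2 below 0.05 m/s and contact force between tin_2 and the fingers above 2 N and distance of each of tin_1_center, tin_3_center from where it was at the start of the episode below 0.035 m and angle between each of tin_1_center, tin_3_center's own z axis and vertical below 0.1 rad and contact force between tin_1 and tray between 0.5 and 4.5 N and contact force between each of tin_1, tin_3 and the arm below 0.05 N and contact force between each of tin_1, tin_3 and the fingers below 0.05 N and contact force between each of tin_1, tin_3 and tin_2 below 0.05 N and linear speed of each of tin_1, tin_3 below 0.02 m/s and contact force between tin_3 and tray between 0.5 and 4.5 N) or (height (world z) of tin_3_center above 0.162 m and angle between tin_3_center's own z axis and vertical below 0.35 rad and linear speed of tin_3 below 0.05 m/s and contact force between tin_3 and the fingers above 2 N and distance of each of tin_1_center, tin_2_center from where it was at the start of the episode below 0.035 m and angle between each of tin_1_center, tin_2_center's own z axis and vertical below 0.1 rad and contact force between tin_1 and tray between 0.5 and 4.5 N and contact force between each of tin_1, tin_2 and the arm below 0.05 N and contact force between each of tin_1, tin_2 and the fingers below 0.05 N and contact force between each of tin_1, tin_2 and tin_3 below 0.05 N and linear speed of each of tin_1, tin_2 below 0.02 m/s and contact force between tin_2 and tray between 0.5 and 4.5 N))); the arm keeps its last pose, push and grip.
It fails at once if a tin is let go more than 25 mm above the tray ((height (world z) of tin_1_center above 0.092 m and contact force between tin_1 and the fingers below 0.02 N) or (height (world z) of tin_2_center above 0.092 m and contact force between tin_2 and the fingers below 0.02 N) or (height (world z) of tin_3_center above 0.092 m and contact force between tin_3 and the fingers below 0.02 N)).
It fails at once if a tin is tipped over (angle between any of tin_1_center, tin_2_center, tin_3_center's own z axis and vertical above 0.6 rad).
It fails at once if the mug, the cup, the timer or the spice jar is shifted by more than 20 mm (distance of any of mug_1_center, egg_timer_center, spice_jar_2_center, cup_blue_center from where it was at the start of the episode above 0.02 m).
It also fails if it takes over 72 s, if anything falls off the work surface, if the arm or the gripper's body presses on something with over 40 N, if the wrist force passes 120 N, or if a joint passes its speed limit or range.

## Working session

There is one attempt and no reset: what is moved stays moved. The work goes in short steps, Python scripts to look and compute and a shell command to move; the robot and the scene stay as the last step left them, time stands still between calls to the robot, and variables do not carry over. Pictures are saved under pics/ and viewed, and the job is handed in when it is done.

```bash
mkdir -p pics; ls; python3 - <<'E'
from bench import monitor, vision
import cv2
print(monitor.get_state())
for n in ("scene","top","wrist"):
    c=vision.capture(n); cv2.imwrite(f"pics/{n}0.png",c["image"])
    print(n,c["K"],c.get("cam_to_world",c.get("mount")), [k for k in c])
E
```

```text
pics
{'t': 0.0, 'joint_positions': array([-1.36362060e+00,  3.51238336e-01,  1.65245853e+00,  8.02841033e-06,
        1.13906884e+00, -8.46087009e-02]), 'dq': array([ 0.00035187,  0.00017492, -0.00068409,  0.0008341 ,  0.00096029,
       -0.00012684]), 'tau': array([ 1.41942925e-03, -4.97317171e+01, -2.85255450e+01,  6.99723652e-02,
        2.55574164e-02, -8.62118986e-05]), 'tool_pos': array([ 0.15816274, -0.52639859,  0.21808718]), 'orientation': array([ 9.89376668e-01,  1.45373534e-01, -3.22838788e-05, -5.85648998e-04]), 'wrist_force': array([ 0.0082507 , -0.57184075, -0.47564187]), 'torque': array([0.01646232, 0.03506539, 0.04164247]), 'grip_width': 0.9985687204759239}
scene [[449.31879432   0.         322.51724028]
 [  0.         449.31879432 196.88196234]
 [  0.           0.           1.        ]] [[-0.81663177  0.43757883 -0.37634734 -0.00565187]
 [-0.57711438 -0.6272005   0.52302822  0.77741724]
 [-0.00717916  0.64431692  0.76472489  1.24874731]
 [ 0.          0.          0.          1.        ]] ['image', 'K', 'cam_to_world']
top [[388.56371917   0.         325.78765876]
 [  0.         388.56371917 193.30448939]
 [  0.           0.           1.        ]] [[-0.01207517  0.9881951  -0.15272404  0.38546702]
 [-0.99982227 -0.01414376 -0.01246543 -0.02968382]
 [-0.01447837  0.15254638  0.98819025  1.13283672]
 [ 0.          0.          0.          1.        ]] ['image', 'K', 'cam_to_world']
wrist [[309.70691629   0.         322.5148974 ]
 [  0.         309.70691629 199.072394  ]
 [  0.           0.           1.        ]] [[ 2.07509678e-05  9.57791425e-01  2.87464062e-01  8.04635952e-02]
 [ 9.99999335e-01  3.11643177e-04 -1.11053923e-03 -2.14370571e-04]
 [-1.15325116e-03  2.87463893e-01 -9.57790781e-01 -1.65876781e-01]
 [ 0.00000000e+00  0.00000000e+00  0.00000000e+00  1.00000000e+00]] ['image', 'K', 'mount']
```

View pics/top0.png

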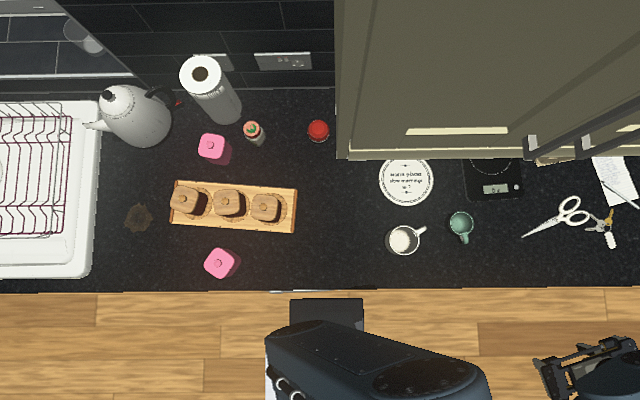

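View pics/scene0.png

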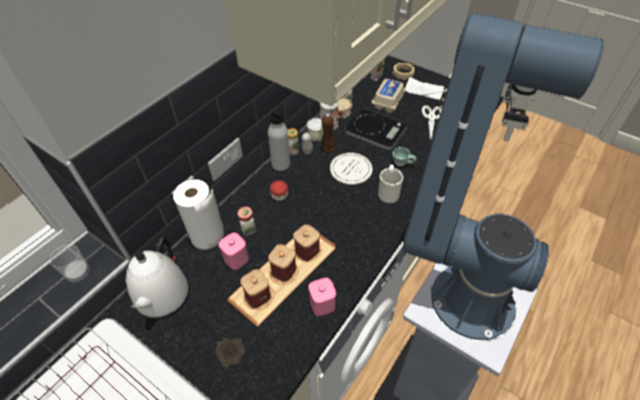

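The top view shows the tray at px (170–298, 180–234), with three brownish-red tins whose knobs are at about (185,201), (229,202) and (266,207). Pink look-alikes are at (212,146) and (220,263). I'll zoom in.

```bash
python3 - <<'E'
import cv2,numpy as np
t=cv2.imread("pics/top0.png"); s=cv2.imread("pics/scene0.png")
cv2.imwrite("pics/topz.png",cv2.resize(t[165:245,155:315],None,fx=5,fy=5,interpolation=cv2.INTER_CUBIC))
cv2.imwrite("pics/scz.png",cv2.resize(s[215:330,220:350],None,fx=5,fy=5,interpolation=cv2.INTER_CUBIC))
E
```

```text
(no output)
```

View pics/topz.png

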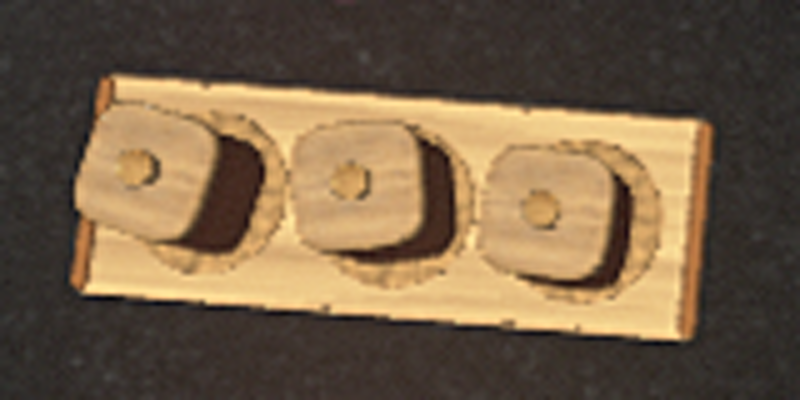

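View pics/scz.png

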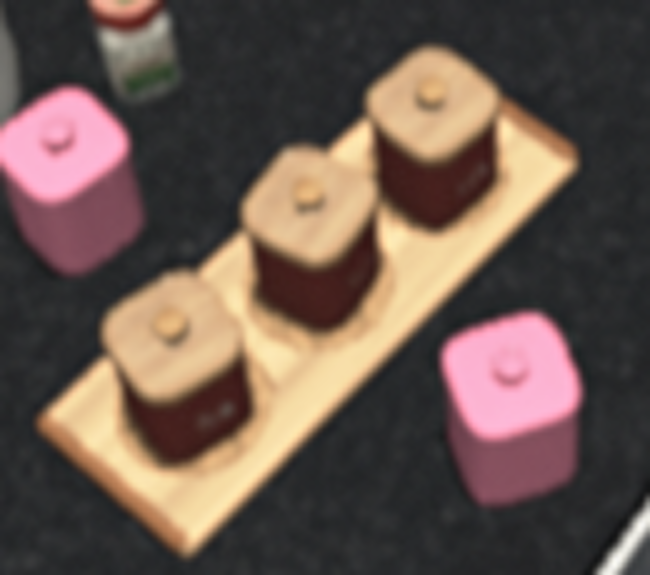

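```bash
cat > geo.py <<'E'
import numpy as np
T={"top":(np.array([[388.56371917,0,325.78765876],[0,388.56371917,193.30448939],[0,0,1]]),np.array([[-0.01207517,0.9881951,-0.15272404,0.38546702],[-0.99982227,-0.01414376,-0.01246543,-0.02968382],[-0.01447837,0.15254638,0.98819025,1.13283672],[0,0,0,1]])),
"scene":(np.array([[449.31879432,0,322.51724028],[0,449.31879432,196.88196234],[0,0,1]]),np.array([[-0.81663177,0.43757883,-0.37634734,-0.00565187],[-0.57711438,-0.6272005,0.52302822,0.77741724],[-0.00717916,0.64431692,0.76472489,1.24874731],[0,0,0,1]]))}
def ray(cam,u,v):
    K,M=T[cam]; d=np.array([(u-K[0,2])/K[0,0],-(v-K[1,2])/K[1,1],-1.]); return M[:3,3],M[:3,:3]@d
def plane(cam,u,v,z):
    o,d=ray(cam,u,v); return o+d*(z-o[2])/d[2]
def tri(u1,v1,u2,v2):
    o1,d1=ray("top",u1,v1);o2,d2=ray("scene",u2,v2)
    s=np.linalg.lstsq(np.c_[d1,-d2],o2-o1,rcond=None)[0]; a=o1+s[0]*d1;b=o2+s[1]*d2
    return (a+b)/2,np.linalg.norm(a-b)
E
```

```text
(no output)
```

The zooms show the knob tops: (138,167), (350,181) and (541,209) in the top crop, and (171,324), (308,193) and (432,94) in the scene crop.

```bash
python3 - <<'E'
from geo import *
a=[(138,167),(350,181),(541,209)];b=[(171,324),(308,193),(432,94)]
for p,q in zip(a,b):
    u1,v1=155+p[0]/5-.4,165+p[1]/5-.4; u2,v2=220+q[0]/5-.4,215+q[1]/5-.4
    print(plane("top",u1,v1,.119).round(4),plane("scene",u2,v2,.119).round(4),tri(u1,v1,u2,v2))
for n,p in zip("TL TR BR BL".split(),[(108,75),(708,120),(688,340),(75,293)]):
    print(n,plane("top",155+p[0]/5-.4,165+p[1]/5-.4,.012).round(4))
for n,p in zip("knobs pinkfar pinknear".split(),[(0,0),(210,145),(220,262)]): print(n,plane("top",*p,.12).round(3))
print('jar',plane("top",254,128,.097).round(3))
# lid corners angle
E
```

```text
[0.535  0.3637 0.119 ] [0.5335 0.368  0.119 ] (array([0.53598092, 0.36598003, 0.11341321]), np.float64(0.00031510895018660104))
[0.5259 0.2507 0.119 ] [0.5247 0.2541 0.119 ] (array([0.52665371, 0.25201507, 0.11459578]), np.float64(0.00022229406162529126))
[0.5096 0.1494 0.119 ] [0.5072 0.1539 0.119 ] (array([0.51025973, 0.15041405, 0.11264607]), np.float64(0.0003520553184976083))
TL [0.6059 0.4255 0.012 ]
TR [0.5739 0.0709 0.012 ]
BR [0.4457 0.0825 0.012 ]
BL [0.4774 0.4387 0.012 ]
knobs [1.122 0.92  0.12 ]
pinkfar [0.679 0.294 0.12 ]
pinknear [0.367 0.258 0.12 ]
jar [0.732 0.181 0.097]
```

```bash
cat > d.py <<'E'
import sys
from bench import monitor
import numpy as np
from scipy.spatial.transform import Rotation as R
s=monitor.get_state(); r=R.from_quat(s["orientation"])
tgt=np.array(eval(sys.argv[1])); tgt=tgt if tgt[2] is not None else tgt
print("t",round(s["t"],2),"pos",s["tool_pos"].round(4),"q",s["joint_positions"].round(2),"F",s["wrist_force"].round(2),"grip",round(s["grip_width"],3))
d=r.inv().apply(tgt-s["tool_pos"])*1000
row=np.array([0.0922,.9957,0]); rt=r.inv().apply(row)
print("tool d",d.round(1),"norm",np.linalg.norm(d).round(), "row dir in tool",rt.round(3),"tilt",(r.apply([0,0,1])).round(4))
E
python3 d.py "[.536,.366,.22]"
python3 d.py "[.40,0,.24]"
```

```text
t 0.15 pos [ 0.1582 -0.5265  0.2182] q [-1.36  0.35  1.65 -0.    1.14 -0.08] F [-0.11  0.44  0.8 ] grip 0.999
tool d [ 618.6 -746.1   -1. ] norm 969.0 row dir in tool [ 0.375 -0.927  0.001] tilt [-2.e-04  9.e-04 -1.e+00]
t 0.15 pos [ 0.1582 -0.5265  0.2182] q [-1.36  0.35  1.65 -0.    1.14 -0.08] F [-0.11  0.44  0.8 ] grip 0.999
tool d [ 383.1 -434.7  -21.4] norm 580.0 row dir in tool [ 0.375 -0.927  0.001] tilt [-2.e-04  9.e-04 -1.e+00]
```

```bash
python3 -m inch '{"slide":[[20,-23,-4],[49,-56,-8],[78,-89,-12],[107,-122,-14],[136,-155,-16],[165,-188,-18],[194,-221,-20],[223,-254,-20]],"yaw":[0,0,0,0,0,0,0,0]}' 0 40; python3 d.py "[.40,0,.24]"
```

```text
t: 0.95
tool_pos: [0.299, -0.2175, 0.2387]
orientation: [0.989, 0.145, 0.0, -0.0]
wrist_force: [0.3, -0.5, -0.5]
grip_width: 1.003
t 0.95 pos [ 0.299  -0.2175  0.2387] q [-0.76 -0.02  2.04  0.    1.11  0.52] F [ 0.33 -0.51 -0.46] grip 1.003
tool d [ 159.2 -179.3   -1.2] norm 240.0 row dir in tool [ 0.374 -0.927  0.001] tilt [ 3.e-04  5.e-04 -1.e+00]
```

```bash
python3 -m inch '{"slide":[[29,-33,0],[58,-66,0],[87,-99,0],[116,-132,0],[145,-165,0],[174,-198,0],[203,-231,0],[232,-264,0]],"yaw":[0.05,0.1,0.15,0.2,0.25,0.3,0.34,0.38]}'; python3 d.py "[.536,.366,.22]"
```

```text
t: 1.75
tool_pos: [0.4457, 0.104, 0.2389]
orientation: [0.999, -0.045, 0.0, -0.0]
wrist_force: [1.2, -0.1, -0.1]
grip_width: 1.001
t 1.75 pos [0.4457 0.104  0.2389] q [0.13 0.16 1.85 0.   1.13 1.79] F [ 1.24 -0.11 -0.11] grip 1.001
tool d [  66.3 -269.1   19. ] norm 278.0 row dir in tool [ 0.002 -1.     0.   ] tilt [ 3.e-04  4.e-04 -1.e+00]
```

```bash
python3 -m inch '{"slide":[[11,-40,3],[22,-80,6],[33,-120,9],[44,-160,12],[55,-200,15],[62,-240,18],[66,-269,20],[66,-269,20]],"yaw":[0,0,0,0,0,0,0,0]}'; python3 d.py "[.536,.366,.22]"; python3 - <<'E'
from bench import vision;import cv2
cv2.imwrite("pics/w1.png",vision.capture("wrist")["image"])
cv2.imwrite("pics/t1.png",vision.capture("top")["image"])
E
```

```text
t: 2.55
tool_pos: [0.5354, 0.3687, 0.2177]
orientation: [0.999, -0.044, -0.0, -0.0]
wrist_force: [0.4, -0.5, 0.0]
grip_width: 1.001
t 2.55 pos [0.5354 0.3687 0.2177] q [0.53 0.54 1.37 0.   1.24 2.19] F [ 0.37 -0.48  0.02] grip 1.001
tool d [ 0.8  2.6 -2.3] norm 4.0 row dir in tool [ 0.005 -1.     0.   ] tilt [-7.e-04  3.e-04 -1.e+00]
```

View pics/w1.png

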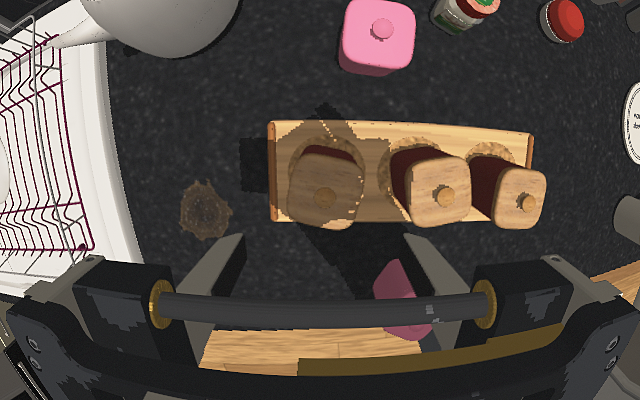

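View pics/t1.png

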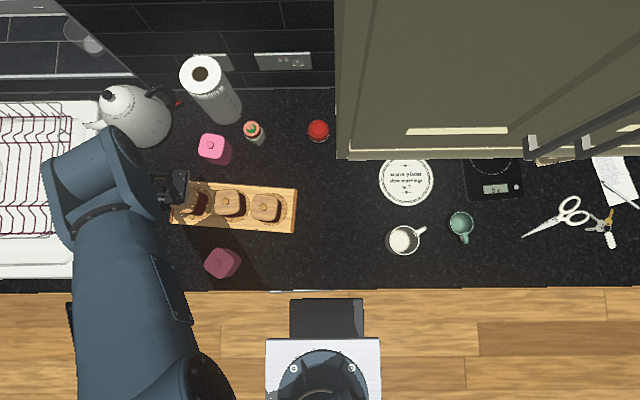

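The wrist view shows the knobs at about (324,198), (446,197) and (527,203). I'll cast those rays.

```bash
cat >> geo.py <<'E'
from scipy.spatial.transform import Rotation as R
def wplane(pos,quat,u,v,z):
    f,cx,cy=309.70691629,322.5148974,199.072394
    M=np.array([[2.07509678e-05,9.57791425e-01,2.87464062e-01,8.04635952e-02],[9.99999335e-01,3.11643177e-04,-1.11053923e-03,-2.14370571e-04],[-1.15325116e-03,2.87463893e-01,-9.57790781e-01,-1.65876781e-01],[0,0,0,1]])
    x,y=u-cx,v-cy; r=np.hypot(x,y)+1e-9; th=r/f
    d=np.array([np.sin(th)*x/r,-np.sin(th)*y/r,-np.cos(th)])
    W=R.from_quat(quat); d=W.apply(M[:3,:3]@d); o=pos+W.apply(M[:3,3])
    return o+d*(z-o[2])/d[2]
E
python3 - <<'E'
from geo import *
from bench import monitor
import cv2
s=monitor.get_state()
for p in [(324,198),(446,197),(527,203)]: print(wplane(s["tool_pos"],s["orientation"],*p,.119).round(4))
i=cv2.imread("pics/w1.png")[150:240,270:430]
cv2.imwrite("pics/w1z.png",cv2.resize(i,None,fx=5,fy=5,interpolation=cv2.INTER_CUBIC))
E
```

```text
[0.537  0.3642 0.119 ]
[0.5277 0.2495 0.119 ]
[0.5124 0.1506 0.119 ]
```

View pics/w1z.png

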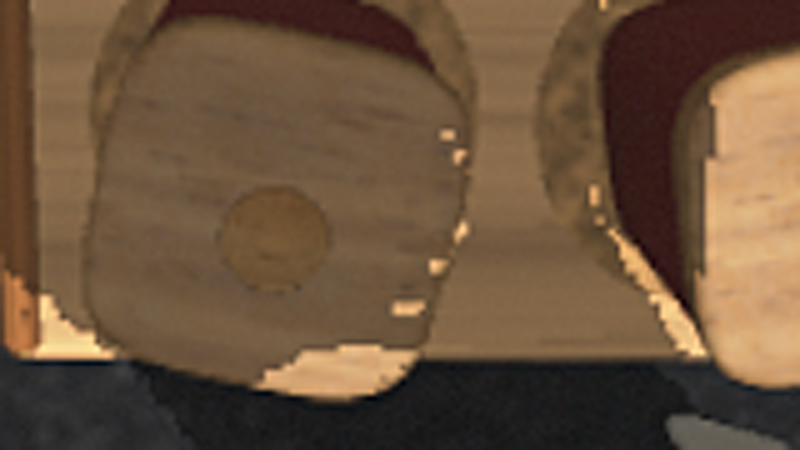

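```bash
python3 d.py "[.5365,.3645,.108]"
```

```text
t 2.65 pos [0.5353 0.3659 0.2183] q [ 0.53  0.53  1.38 -0.    1.24  2.19] F [-0.05 -0.24 -0.14] grip 0.999
tool d [  1.3   1.2 110.3] norm 110.0 row dir in tool [ 0.003 -1.    -0.   ] tilt [-6.e-04 -4.e-04 -1.e+00]
```

```bash
python3 -m inch '{"slide":[[1,1,20],[1,1,45],[1,1,70],[1,1,88],[1,1,100],[1,1,107],[1,1,110],[1,1,110]],"yaw":[0,0,0,0,0,0,0,0]}';python3 d.py "[.5365,.3645,.108]"
```

```text
t: 3.45
tool_pos: [0.5363, 0.3646, 0.1087]
orientation: [0.999, -0.045, -0.0, 0.0]
wrist_force: [-0.9, -0.4, 0.5]
grip_width: 1.001
t 3.45 pos [0.5363 0.3646 0.1087] q [ 0.53  0.65  1.47 -0.    1.03  2.19] F [-0.88 -0.36  0.55] grip 1.001
tool d [0.2 0.1 0.7] norm 1.0 row dir in tool [ 0.003 -1.    -0.   ] tilt [-2.e-04 -2.e-04 -1.e+00]
```

Close on the knob.

```bash
python3 -m inch '{"slide":[[0,0,0],[0,0,0],[0,0,0],[0,0,0],[0,0,0],[0,0,0],[0,0,0],[0,0,0]],"yaw":[0,0,0,0,0,0,0,0]}' 1 40; python3 -m inch '{"slide":[[0,0,0],[0,0,0],[0,0,0],[0,0,0],[0,0,0],[0,0,0],[0,0,0],[0,0,0]],"yaw":[0,0,0,0,0,0,0,0]}';python3 - <<'E'
from bench import vision;import cv2
cv2.imwrite("pics/w2.png",vision.capture("wrist")["image"])
E
```

```text
t: 4.25
tool_pos: [0.5364, 0.3646, 0.1087]
orientation: [0.999, -0.045, -0.0, 0.0]
wrist_force: [-0.7, -0.2, -0.1]
grip_width: 0.364
t: 5.05
tool_pos: [0.5364, 0.3647, 0.1088]
orientation: [0.999, -0.045, -0.0, 0.0]
wrist_force: [0.6, 1.8, 1.0]
grip_width: 0.179
```

View pics/w2.png

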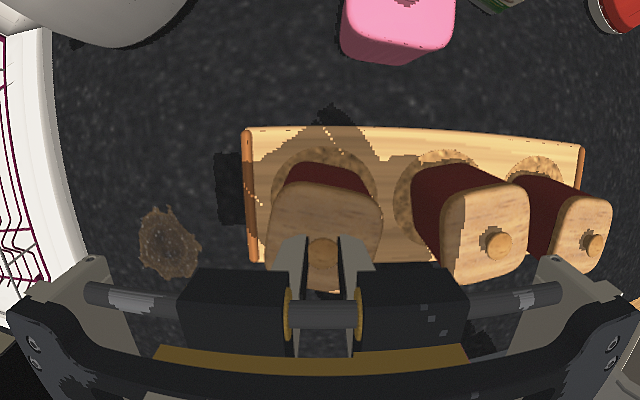

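The knob at (323,250) sits between the fingers. The opening of 0.179 is a bit below the 0.215 I expected, so I'll check that it's stationary.

```bash
python3 -m inch '{"slide":[[0,0,0],[0,0,0],[0,0,0]],"yaw":[0,0,0]}'; python3 -c "
import cv2;i=cv2.imread('pics/w2.png')[180:310,240:420];cv2.imwrite('pics/w2z.png',cv2.resize(i,None,fx=4,fy=4))"
```

```text
t: 5.4
tool_pos: [0.5364, 0.3647, 0.1088]
orientation: [0.999, -0.045, -0.0, 0.0]
wrist_force: [0.2, 1.1, 1.1]
grip_width: 0.175
```

View pics/w2z.png

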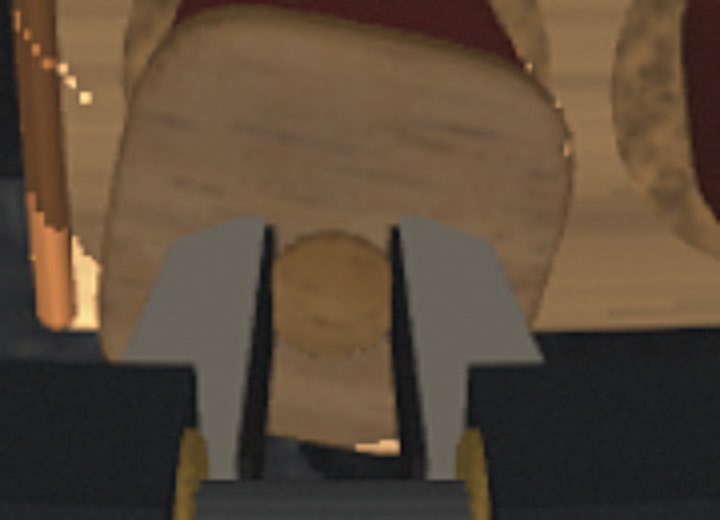

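The pads hold the knob on both sides. Lift straight up.

```bash
cat > w.py <<'E'
from bench import monitor
import numpy as np
s=monitor.get_state(); print("t",s["t"],"pos",s["tool_pos"].round(4),"F",s["wrist_force"].round(2),"tau",s["tau"].round(2),"g",round(s["grip_width"],3))
E
python3 w.py
python3 -m inch '{"slide":[[0,0,-3],[0,0,-10],[0,0,-20],[0,0,-30],[0,0,-38],[0,0,-43],[0,0,-45],[0,0,-45]],"yaw":[0,0,0,0,0,0,0,0]}'
for i in 1 2 3; do python3 -m inch '{"slide":[[0,0,0],[0,0,0]],"yaw":[0,0]}' >/dev/null; python3 w.py; done
python3 - <<'E'
from bench import vision;import cv2
cv2.imwrite("pics/w3.png",vision.capture("wrist")["image"])
E
```

```text
t 5.4 pos [0.5364 0.3647 0.1088] F [0.2  1.08 1.15] tau [-6.700e-01 -6.302e+01 -2.601e+01 -2.900e-01  6.000e-02 -1.000e-02] g 0.175
t: 6.2
tool_pos: [0.5364, 0.3647, 0.1539]
orientation: [0.999, -0.045, 0.0, 0.0]
wrist_force: [0.1, 0.5, -2.0]
grip_width: 0.18
t 6.4 pos [0.5362 0.3646 0.1535] F [-0.03  0.6  -3.21] tau [ 0.000e+00 -6.453e+01 -2.917e+01 -3.000e-02 -7.000e-02  0.000e+00] g 0.178
t 6.6 pos [0.5361 0.3645 0.1533] F [-0.16  0.11 -2.1 ] tau [-0.000e+00 -6.441e+01 -2.914e+01 -3.000e-02 -8.000e-02  0.000e+00] g 0.177
t 6.8 pos [0.5361 0.3645 0.1532] F [-0.29  0.13 -2.62] tau [-1.000e-02 -6.437e+01 -2.912e+01 -3.000e-02 -7.000e-02  0.000e+00] g 0.178
```

View pics/w3.png

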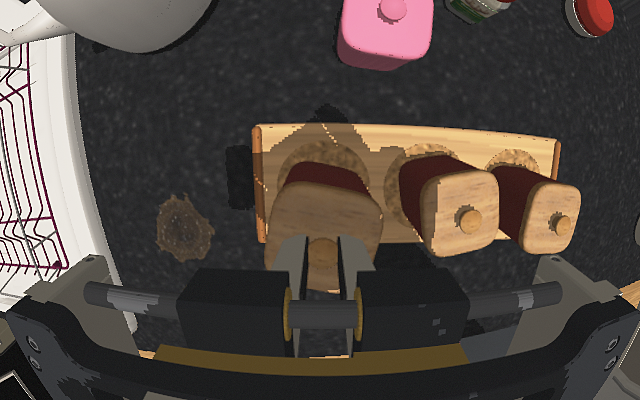

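The left tin is in the air (knob still at (323,250), now about 2.6 N), so it's light. Set it down gently.

```bash
python3 -m inch '{"slide":[[0,0,6],[0,0,16],[0,0,26],[0,0,34],[0,0,39],[0,0,42],[0,0,44],[0,0,44.5]],"yaw":[0,0,0,0,0,0,0,0]}';python3 -m inch '{"slide":[[0,0,0],[0,0,0.2],[0,0,0.2]],"yaw":[0,0,0]}'
```

```text
t: 7.65
tool_pos: [0.5362, 0.3646, 0.1088]
orientation: [0.999, -0.045, -0.0, 0.0]
wrist_force: [0.5, -0.0, -2.9]
grip_width: 0.178
t: 7.95
tool_pos: [0.5362, 0.3646, 0.1088]
orientation: [0.999, -0.045, -0.0, 0.0]
wrist_force: [0.1, -0.1, -2.1]
grip_width: 0.185
```

```bash
python3 -m inch '{"slide":[[0,0,0.4],[0,0,0.8],[0,0,0.8],[0,0,0.8]],"yaw":[0,0,0,0]}';python3 -m inch '{"slide":[[0,0,0.4],[0,0,0.8],[0,0,0.8],[0,0,0.8]],"yaw":[0,0,0,0]}'; python3 w.py
```

```text
t: 8.35
tool_pos: [0.5366, 0.365, 0.1086]
orientation: [0.999, -0.045, 0.0, -0.0]
wrist_force: [-0.8, 1.3, 4.1]
grip_width: 0.178
t: 8.75
tool_pos: [0.5369, 0.3654, 0.1085]
orientation: [0.999, -0.045, 0.001, -0.001]
wrist_force: [-0.6, 2.2, 5.6]
grip_width: 0.181
t 8.75 pos [0.5369 0.3654 0.1085] F [-0.59  2.18  5.59] tau [-1.330e+00 -5.962e+01 -2.425e+01 -4.700e-01 -4.000e-02 -0.000e+00] g 0.181
```

Standing on the tray (pressing about +5 N). Release and rise.

```bash
python3 -m inch '{"slide":[[0,0,0],[0,0,0],[0,0,0],[0,0,0],[0,0,0],[0,0,0],[0,0,0],[0,0,0]],"yaw":[0,0,0,0,0,0,0,0]}' 0.5; python3 -m inch '{"slide":[[0,0,-3],[0,0,-12],[0,0,-25],[0,0,-38],[0,0,-50],[0,0,-60],[0,0,-70],[0,0,-70]],"yaw":[0,0,0,0,0,0,0,0]}'; python3 d.py "[.527,.250,.18]"
```

```text
t: 9.55
tool_pos: [0.5369, 0.3653, 0.1084]
orientation: [0.999, -0.045, 0.001, -0.001]
wrist_force: [0.2, -0.5, -0.3]
grip_width: 0.497
t: 10.35
tool_pos: [0.5373, 0.3655, 0.1801]
orientation: [0.999, -0.045, 0.002, -0.001]
wrist_force: [0.2, -0.0, 0.4]
grip_width: 0.502
t 10.35 pos [0.5373 0.3655 0.1801] q [0.53 0.57 1.41 0.   1.16 2.19] F [ 0.23 -0.03  0.37] grip 0.502
tool d [  0.  116.   -0.2] norm 116.0 row dir in tool [ 0.003 -1.     0.003] tilt [ 0.0036  0.0026 -1.    ]
```

```bash
python3 -m inch '{"slide":[[0,12,0],[0,35,0],[0,60,0],[0,84,0],[0,102,0],[0,112,0],[0,116,0],[0,116,0]],"yaw":[0,0,0,0,0,0,0,0]}'; python3 -m inch '{"slide":[[0,0,0],[0,0,0]],"yaw":[0,0]}'; python3 - <<'E'
from bench import vision,monitor;import cv2
s=monitor.get_state();print(s["tool_pos"],list(s["orientation"]))
i=vision.capture("wrist")["image"];cv2.imwrite("pics/w4.png",i)
E
```

```text
t: 11.15
tool_pos: [0.5271, 0.2499, 0.1798]
orientation: [0.999, -0.045, 0.002, -0.001]
wrist_force: [0.5, 0.7, 0.2]
grip_width: 0.498
t: 11.35
tool_pos: [0.527, 0.2506, 0.1797]
orientation: [0.999, -0.044, 0.002, -0.001]
wrist_force: [-0.1, -0.8, 0.8]
grip_width: 0.499
[0.52702789 0.2505572  0.17968792] [np.float64(0.9990096376156747), np.float64(-0.044435244235405395), np.float64(0.0017663946142303418), np.float64(-0.0014604351422399494)]
```

View pics/w4.png

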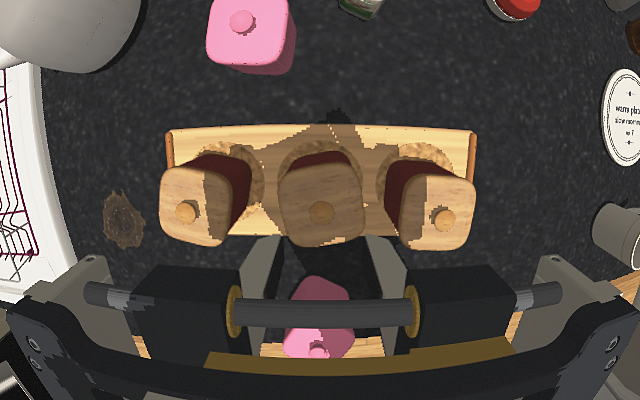

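The left tin stands on its disc with its knob at (186,211). The middle knob is at (321,211), between the fingers, and the right one is at (444,219).

```bash
python3 - <<'E'
from geo import *
from bench import monitor
s=monitor.get_state()
for p in [(186,211),(321,211),(444,219)]: print(wplane(s["tool_pos"],s["orientation"],*p,.120).round(4))
E
python3 d.py "[.527,.250,.1085]"
```

```text
[0.5396 0.3626 0.12  ]
[0.5305 0.2515 0.12  ]
[0.5142 0.1518 0.12  ]
t 11.4 pos [0.527  0.2505 0.1797] q [0.36 0.45 1.61 0.   1.08 2.02] F [0.31 0.43 0.17] grip 0.497
tool d [-0.2  0.7 71.2] norm 71.0 row dir in tool [ 0.003 -1.     0.003] tilt [ 0.0036  0.0027 -1.    ]
```

```bash
python3 -m inch '{"slide":[[1,0,12],[1,0,28],[1,0,44],[1,0,56],[1,0,64],[1,0,69],[1,0,71],[1,0,71]],"yaw":[0,0,0,0,0,0,0,0]}'; python3 -m inch '{"slide":[[0,0,0],[0,0,0],[0,0,0],[0,0,0],[0,0,0],[0,0,0],[0,0,0],[0,0,0]],"yaw":[0,0,0,0,0,0,0,0]}' 1 40;python3 -m inch '{"slide":[[0,0,0],[0,0,0],[0,0,0],[0,0,0]],"yaw":[0,0,0,0]}'
```

```text
t: 12.2
tool_pos: [0.5284, 0.2506, 0.1088]
orientation: [0.999, -0.044, 0.002, -0.001]
wrist_force: [-0.3, 0.3, 0.1]
grip_width: 0.496
t: 13.0
tool_pos: [0.5286, 0.2509, 0.109]
orientation: [0.999, -0.044, 0.002, -0.002]
wrist_force: [-0.2, 2.7, 2.6]
grip_width: 0.178
t: 13.4
tool_pos: [0.5286, 0.2509, 0.109]
orientation: [0.999, -0.044, 0.002, -0.002]
wrist_force: [0.0, 2.7, 1.0]
grip_width: 0.178
```

```bash

python3 -m inch '{"slide":[[0,0,-3],[0,0,-10],[0,0,-20],[0,0,-30],[0,0,-38],[0,0,-43],[0,0,-45],[0,0,-45]],"yaw":[0,0,0,0,0,0,0,0]}'
for i in 1 2 3; do python3 -m inch '{"slide":[[0,0,0],[0,0,0]],"yaw":[0,0]}' >/dev/null; python3 w.py; done
python3 - <<'E'
from bench import vision;import cv2
cv2.imwrite("pics/w5.png",vision.capture("wrist")["image"])
E
```

```text
t: 14.2
tool_pos: [0.5284, 0.2507, 0.1542]
orientation: [0.999, -0.044, 0.002, -0.002]
wrist_force: [0.1, 0.7, -5.5]
grip_width: 0.181
t 14.4 pos [0.5282 0.2507 0.1538] F [-0.07  0.08 -6.26] tau [-0.000e+00 -5.898e+01 -2.892e+01 -1.000e-02 -9.000e-02 -0.000e+00] g 0.179
t 14.6 pos [0.5281 0.2506 0.1536] F [-0.11 -0.09 -6.08] tau [-1.000e-02 -5.885e+01 -2.889e+01 -1.000e-02 -1.000e-01 -0.000e+00] g 0.174
t 14.8 pos [0.5281 0.2506 0.1535] F [ 0.07 -1.02 -6.1 ] tau [ 0.000e+00 -5.881e+01 -2.886e+01 -1.000e-02 -9.000e-02 -0.000e+00] g 0.176
```

View pics/w5.png

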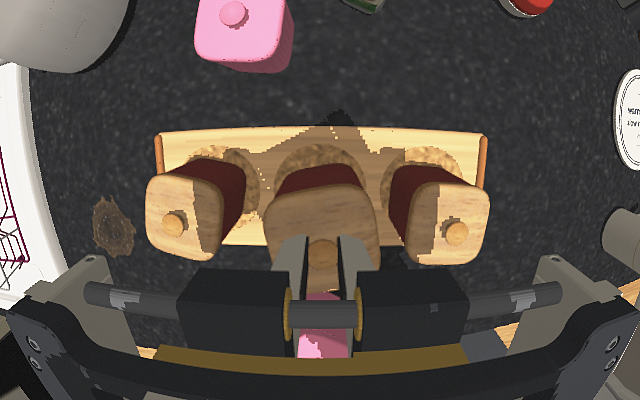

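The middle tin is up in the grip at about 6.1 N (0.62 kg), so it's the heavy one. Set it down.

```bash
python3 -m inch '{"slide":[[0,0,6],[0,0,16],[0,0,26],[0,0,34],[0,0,39],[0,0,42],[0,0,44],[0,0,44.5]],"yaw":[0,0,0,0,0,0,0,0]}';python3 -m inch '{"slide":[[0,0,0.4],[0,0,0.8],[0,0,0.8],[0,0,0.8]],"yaw":[0,0,0,0]}';python3 w.py
```

```text
t: 15.65
tool_pos: [0.5284, 0.2508, 0.1091]
orientation: [0.999, -0.044, 0.002, -0.002]
wrist_force: [-0.3, 0.1, -6.4]
grip_width: 0.177
t: 16.05
tool_pos: [0.5287, 0.251, 0.1089]
orientation: [0.999, -0.044, 0.002, -0.002]
wrist_force: [-1.6, 0.6, 3.0]
grip_width: 0.176
t 16.05 pos [0.5287 0.251  0.1089] F [-1.64  0.57  2.98] tau [ -0.72 -55.43 -24.82  -0.25  -0.44  -0.  ] g 0.176
```

Standing. Release, rise, and go to the right tin.

```bash
python3 -m inch '{"slide":[[0,0,0],[0,0,0],[0,0,0],[0,0,0],[0,0,0],[0,0,0],[0,0,0],[0,0,0]],"yaw":[0,0,0,0,0,0,0,0]}' 0.5; python3 -m inch '{"slide":[[0,0,-3],[0,0,-12],[0,0,-25],[0,0,-38],[0,0,-50],[0,0,-60],[0,0,-70],[0,0,-70]],"yaw":[0,0,0,0,0,0,0,0]}'; python3 d.py "[.512,.1507,.18]"
```

```text
t: 16.85
tool_pos: [0.5287, 0.251, 0.1089]
orientation: [0.999, -0.044, 0.002, -0.002]
wrist_force: [0.6, -0.1, -0.4]
grip_width: 0.498
t: 17.65
tool_pos: [0.5289, 0.251, 0.1805]
orientation: [0.999, -0.044, 0.003, -0.002]
wrist_force: [-0.5, -1.8, 0.4]
grip_width: 0.498
t 17.65 pos [0.5289 0.251  0.1805] q [0.36 0.45 1.6  0.   1.08 2.02] F [-0.51 -1.78  0.4 ] grip 0.498
tool d [-8.000e+00  1.014e+02 -1.000e-01] norm 102.0 row dir in tool [ 0.003 -1.     0.005] tilt [ 0.0069  0.0043 -1.    ]
```

```bash
python3 -m inch '{"slide":[[0,12,0],[-2,32,0],[-4,54,0],[-6,74,0],[-8,90,0],[-8,98,0],[-8,101,0],[-8,101,0]],"yaw":[0,0,0,0,0,0,0,0]}'; python3 -m inch '{"slide":[[0,0,0],[0,0,0]],"yaw":[0,0]}'; python3 d.py "[.512,.1507,.1088]"; python3 - <<'E'
from bench import vision,monitor;import cv2
i=vision.capture("wrist")["image"];cv2.imwrite("pics/w6.png",i)
E
```

```text
t: 18.45
tool_pos: [0.5121, 0.151, 0.1799]
orientation: [0.999, -0.045, 0.003, -0.002]
wrist_force: [-0.4, 0.4, -0.2]
grip_width: 0.499
t: 18.65
tool_pos: [0.5122, 0.1515, 0.1799]
orientation: [0.999, -0.044, 0.003, -0.002]
wrist_force: [0.1, 0.3, -0.1]
grip_width: 0.501
t 18.65 pos [0.5122 0.1515 0.1799] q [0.2  0.36 1.74 0.   1.03 1.86] F [ 0.07  0.29 -0.12] grip 0.501
tool d [-0.6  1.2 71.1] norm 71.0 row dir in tool [ 0.004 -1.     0.005] tilt [ 0.007   0.0044 -1.    ]
```

View pics/w6.png

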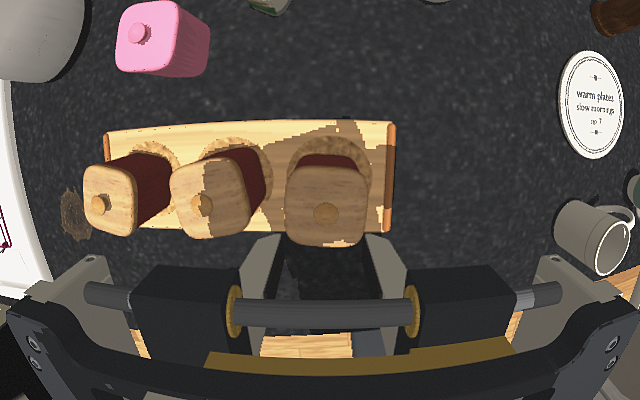

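The right knob is at (326,214), slightly right of the middle of the jaws. The other two stand with knobs at (99,203) and (202,206).

```bash
python3 -m inch '{"slide":[[-0.5,2,12],[-0.5,2,28],[-0.5,2,44],[-0.5,2,56],[-0.5,2,64],[-0.5,2,69],[-0.5,2,71],[-0.5,2,71]],"yaw":[0,0,0,0,0,0,0,0]}'; python3 -m inch '{"slide":[[0,0,0],[0,0,0],[0,0,0],[0,0,0],[0,0,0],[0,0,0],[0,0,0],[0,0,0]],"yaw":[0,0,0,0,0,0,0,0]}' 1 40;python3 -m inch '{"slide":[[0,0,0],[0,0,0],[0,0,0],[0,0,0]],"yaw":[0,0,0,0]}'; python3 - <<'E'
from bench import vision,monitor;import cv2
i=vision.capture("wrist")["image"];cv2.imwrite("pics/w7.png",i)
E
```

```text
t: 19.5
tool_pos: [0.5121, 0.1498, 0.1089]
orientation: [0.999, -0.044, 0.003, -0.002]
wrist_force: [-0.5, 0.3, 0.0]
grip_width: 0.502
t: 20.3
tool_pos: [0.5122, 0.1498, 0.1091]
orientation: [0.999, -0.044, 0.004, -0.002]
wrist_force: [-0.8, -0.1, 3.9]
grip_width: 0.182
t: 20.7
tool_pos: [0.5122, 0.1498, 0.1091]
orientation: [0.999, -0.044, 0.004, -0.002]
wrist_force: [-1.0, -1.1, 3.2]
grip_width: 0.183
```

View pics/w7.png

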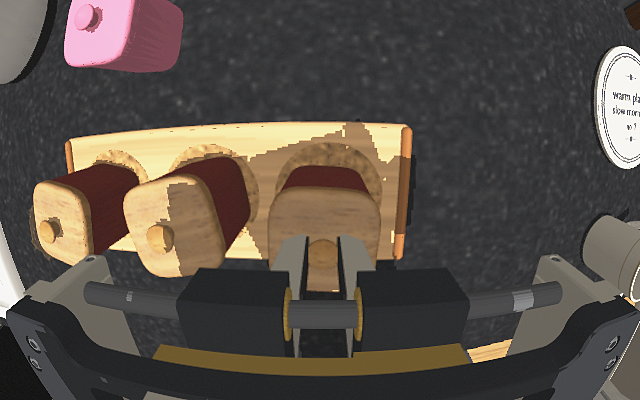

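The right knob at (323,250) is gripped. Lift.

```bash

python3 -m inch '{"slide":[[0,0,-3],[0,0,-10],[0,0,-20],[0,0,-30],[0,0,-38],[0,0,-43],[0,0,-45],[0,0,-45]],"yaw":[0,0,0,0,0,0,0,0]}'
for i in 1 2 3; do python3 -m inch '{"slide":[[0,0,0],[0,0,0]],"yaw":[0,0]}' >/dev/null; python3 w.py; done
python3 - <<'E'
from bench import vision;import cv2
cv2.imwrite("pics/w8.png",vision.capture("wrist")["image"])
E
```

```text
t: 21.55
tool_pos: [0.5119, 0.1496, 0.1543]
orientation: [0.999, -0.044, 0.004, -0.002]
wrist_force: [0.7, 0.1, -3.3]
grip_width: 0.178
t 21.75 pos [0.5117 0.1496 0.1539] F [-0.22  0.59 -2.7 ] tau [  0.  -51.2 -26.8   0.   -0.1  -0. ] g 0.179
t 21.95 pos [0.5116 0.1495 0.1537] F [ 0.64 -0.65 -2.81] tau [ -0.   -51.06 -26.77   0.    -0.11  -0.  ] g 0.181
t 22.15 pos [0.5115 0.1495 0.1536] F [-0.05 -0.15 -3.11] tau [ -0.   -51.03 -26.76   0.    -0.11  -0.  ] g 0.18
```

View pics/w8.png

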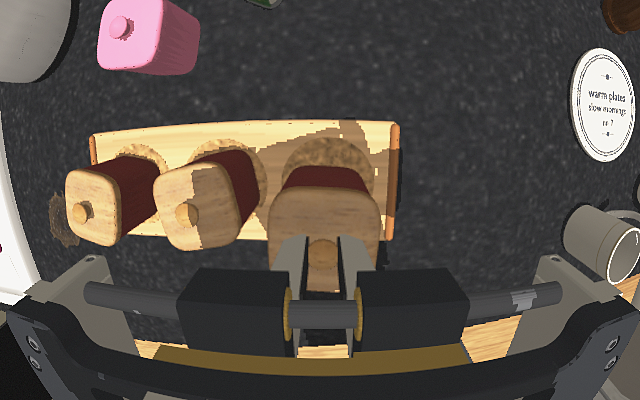

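The right tin is up and weighs about 2.9 N, so it's light and the middle one is the heaviest. Set it down.

```bash
python3 -m inch '{"slide":[[0,0,6],[0,0,16],[0,0,26],[0,0,34],[0,0,39],[0,0,42],[0,0,44],[0,0,44.5]],"yaw":[0,0,0,0,0,0,0,0]}';python3 -m inch '{"slide":[[0,0,0.4],[0,0,0.8],[0,0,0.8],[0,0,0.8]],"yaw":[0,0,0,0]}';python3 w.py
```

```text
t: 23.0
tool_pos: [0.5119, 0.1497, 0.1091]
orientation: [0.999, -0.044, 0.003, -0.002]
wrist_force: [-0.6, 0.2, -1.0]
grip_width: 0.175
t: 23.4
tool_pos: [0.5123, 0.1497, 0.1091]
orientation: [0.999, -0.044, 0.004, -0.002]
wrist_force: [-2.1, -1.6, 6.3]
grip_width: 0.179
t 23.4 pos [0.5123 0.1497 0.1091] F [-2.08 -1.63  6.35] tau [  0.54 -48.16 -23.08   0.25  -0.72   0.  ] g 0.179
```

```bash
python3 -m inch '{"slide":[[0,0,0],[0,0,0],[0,0,0],[0,0,0],[0,0,0],[0,0,0],[0,0,0],[0,0,0]],"yaw":[0,0,0,0,0,0,0,0]}' 0.5; python3 -m inch '{"slide":[[0,0,-3],[0,0,-12],[0,0,-25],[0,0,-38],[0,0,-50],[0,0,-60],[0,0,-70],[0,0,-70]],"yaw":[0,0,0,0,0,0,0,0]}'; python3 d.py "[.5283,.251,.18]"
```

```text
t: 24.2
tool_pos: [0.5123, 0.1497, 0.1091]
orientation: [0.999, -0.044, 0.004, -0.002]
wrist_force: [0.6, -0.2, 0.2]
grip_width: 0.501
t: 25.0
tool_pos: [0.5123, 0.1496, 0.1805]
orientation: [0.999, -0.044, 0.005, -0.003]
wrist_force: [0.5, 0.1, -0.3]
grip_width: 0.502
t 25.0 pos [0.5123 0.1496 0.1805] q [0.2  0.36 1.74 0.   1.03 1.85] F [ 0.47  0.08 -0.26] grip 0.502
tool d [   6.9 -102.4    1.2] norm 103.0 row dir in tool [ 0.004 -1.     0.006] tilt [ 0.0098  0.0047 -0.9999]
```

```bash
python3 -m inch '{"slide":[[0,-12,0],[2,-32,0],[4,-54,0],[6,-74,0],[7,-90,1],[7,-98,1],[7,-102,1],[7,-102,1]],"yaw":[0,0,0,0,0,0,0,0]}'; python3 -m inch '{"slide":[[0,0,0],[0,0,0]],"yaw":[0,0]}'; python3 d.py "[.5283,.251,.1088]"; python3 - <<'E'
from bench import vision,monitor;import cv2
i=vision.capture("wrist")["image"];cv2.imwrite("pics/w9.png",i)
E
```

```text
t: 25.8
tool_pos: [0.5282, 0.2506, 0.18]
orientation: [0.999, -0.044, 0.005, -0.002]
wrist_force: [0.1, -0.2, -0.4]
grip_width: 0.497
t: 26.0
tool_pos: [0.5282, 0.2501, 0.18]
orientation: [0.999, -0.044, 0.005, -0.002]
wrist_force: [-0.5, -0.1, 0.1]
grip_width: 0.498
t 26.0 pos [0.5282 0.2501 0.18  ] q [0.36 0.45 1.61 0.   1.08 2.02] F [-0.46 -0.08  0.14] grip 0.498
tool d [-0.6 -0.5 71.2] norm 71.0 row dir in tool [ 0.003 -1.     0.005] tilt [ 0.0095  0.0045 -0.9999]
```

View pics/w9.png

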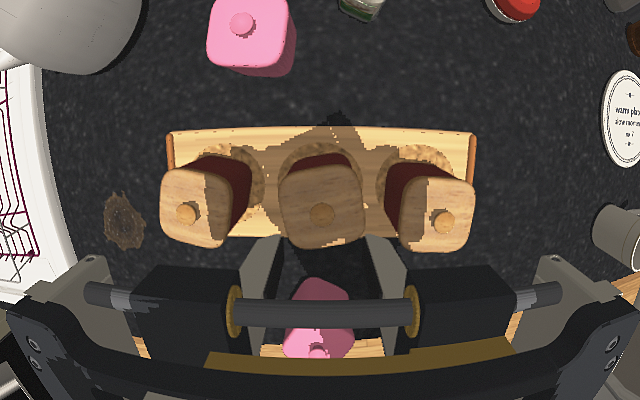

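All three tins stand on their discs with knobs at (187,212), (321,212) and (442,221). Grip the middle one and lift it.

```bash
python3 -m inch '{"slide":[[-0.5,-0.5,12],[-0.5,-0.5,28],[-0.5,-0.5,44],[-0.5,-0.5,56],[-0.5,-0.5,64],[-0.5,-0.5,69],[-0.5,-0.5,71],[-0.5,-0.5,71]],"yaw":[0,0,0,0,0,0,0,0]}'; python3 -m inch '{"slide":[[0,0,0],[0,0,0],[0,0,0],[0,0,0],[0,0,0],[0,0,0],[0,0,0],[0,0,0]],"yaw":[0,0,0,0,0,0,0,0]}' 1 45;python3 -m inch '{"slide":[[0,0,0],[0,0,0],[0,0,0],[0,0,0]],"yaw":[0,0,0,0]}'
python3 -m inch '{"slide":[[0,0,-3],[0,0,-10],[0,0,-20],[0,0,-30],[0,0,-38],[0,0,-43],[0,0,-45],[0,0,-45]],"yaw":[0,0,0,0,0,0,0,0]}'; python3 w.py
```

```text
t: 26.85
tool_pos: [0.5286, 0.2511, 0.1092]
orientation: [0.999, -0.044, 0.005, -0.003]
wrist_force: [0.7, 0.6, -0.5]
grip_width: 0.5
t: 27.65
tool_pos: [0.5287, 0.2511, 0.1093]
orientation: [0.999, -0.044, 0.005, -0.003]
wrist_force: [0.3, 0.0, 4.0]
grip_width: 0.175
t: 28.05
tool_pos: [0.5287, 0.2511, 0.1094]
orientation: [0.999, -0.044, 0.005, -0.003]
wrist_force: [-0.5, -0.1, 2.5]
grip_width: 0.177
t: 28.85
tool_pos: [0.5282, 0.2509, 0.1545]
orientation: [0.999, -0.044, 0.005, -0.003]
wrist_force: [0.2, 0.5, -6.2]
grip_width: 0.174
t 28.85 pos [0.5282 0.2509 0.1545] F [ 0.16  0.52 -6.16] tau [ 1.000e-02 -5.921e+01 -2.915e+01 -1.000e-02 -4.000e-02 -0.000e+00] g 0.174
```

```bash
python3 -m inch '{"slide":[[0,0,-5],[0,0,-16],[0,0,-30],[0,0,-46],[0,0,-60],[0,0,-72],[0,0,-80],[0,0,-83]],"yaw":[0,0,0,0,0,0,0,0]}'
python3 -m inch '{"slide":[[0,0,0],[0,0,0],[0,0,0],[0,0,0],[0,0,0]],"yaw":[0,0,0,0,0]}'; python3 w.py;  python3 - <<'E'
from bench import vision,monitor;import cv2
for n in("wrist","scene","top"):
    cv2.imwrite(f"pics/end_{n}.png",vision.capture(n)["image"])
E
```

```text
t: 29.65
tool_pos: [0.5276, 0.2506, 0.2385]
orientation: [0.999, -0.044, 0.006, -0.003]
wrist_force: [0.3, -0.2, -6.0]
grip_width: 0.171
t: 30.15
tool_pos: [0.5275, 0.2505, 0.2383]
orientation: [0.999, -0.044, 0.005, -0.003]
wrist_force: [-0.3, 0.8, -6.8]
grip_width: 0.18
t 30.15 pos [0.5275 0.2505 0.2383] F [-0.29  0.75 -6.8 ] tau [ 0.000e+00 -5.645e+01 -3.205e+01 -1.000e-02 -1.200e-01 -0.000e+00] g 0.18
```

View pics/end_wrist.png

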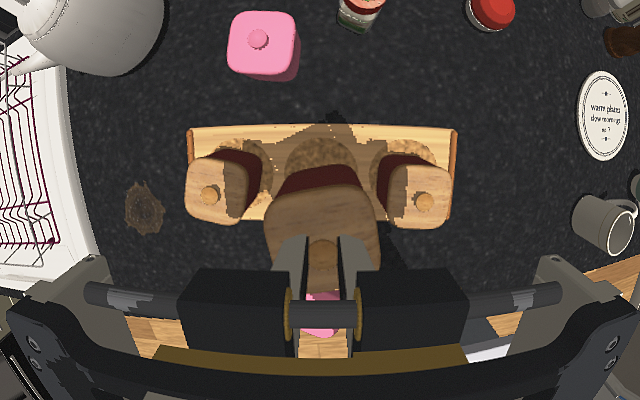

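View pics/end_scene.png

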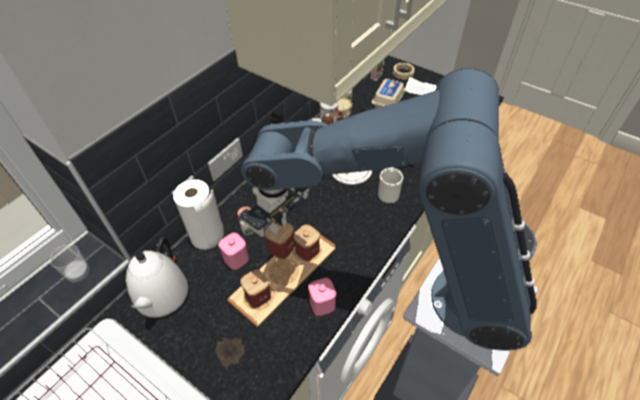

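The wrist view shows the held tin at (323,220), raised about 129 mm. The other two stand on their discs with knobs at (209,195) and (424,202). In the scene view, the bare middle disc is at (280,272), and the mug, pink tins and jar look unmoved. Handing in.

```bash
python3 -c "
from bench import job_done
print(job_done())"
```

```text
the job is handed in; nothing more can be done
None
```

I hefted the tins left, middle, right, lifting each about 45 mm and setting it back on its own disc. The wrist force read about 2.6 N for the left tin, 6.1 N for the middle and 2.9 N for the right, so the middle one is the full one. I handed the job in at about t = 30 s, still holding the middle tin about 129 mm above the tray.

- **Last checks:** The TCP was at z = 0.238 m, and the wrist force read 6 to 7 N of load with a 45 N grip. The wrist picture shows the other two tins upright on their discs, clear of the gripper. The mug, jar and pink look-alikes look unmoved. I did not check the timer and the teacup closely at the end.
- **Disagreements:**
  - The camera views differed by 2–4 mm on where the knobs are; I went mainly by the top and wrist views.
  - The closed grip read about 17 mm on the 20 mm knobs, but nothing slipped.
  - The tool picked up a tilt of about 0.01 rad from pressing the tins down, well inside the limit.

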